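Pull the doubly locked service plug of a battery junction box

TASK

Before anyone opens this electric-car junction box its orange service plug has to come out: press the green lock down and, keeping it pressed, slide it back away from the black bail's bar, swing the bail fully upright, work the tight plug up out of its socket by twisting it to and fro while pulling gently, and set it down upright in the blue lockout tray, without dropping it. The box only stands loose on the bench and a straight pull would lift it, so do not lift, tip or shove it, and leave the tools lying around where they are.

Things in the scene. Friction and masses are not known exactly. Their poses are not given: they have to be found in the camera images.
- junction_box: Cast aluminium junction box, 160 x 150 x 58 mm (x, y, z; the capped outlets and feet on its two y sides reach to y = +-97), about 2.2 kg, standing loose on the bench; it slides when pushed sideways with more than about 11 N and starts to tip when the plug is pulled up with more than about 16 N. Origin: centre of its underside, z up. Its -x side faces the robot, roughly. The plug stands on its lid.
- service_plug: Orange service plug, body 96 x 58 x 36 mm, x from -52 to +44 mm, 0.4 kg in all. Origin: middle of its seating face, 66 mm above the bench and 18 mm behind (+x of) the box's centre while it is plugged in, same axes as the box. It is handled by the bail's bar once that is upright.
- foot (a point): Middle of the underside of the plug's foot, 16 mm under the plug's origin; the foot is 60 x 34 mm and the plug stands on it. In the socket two jaws grip its blade: a straight pull needs some 30 N and lifts the box; twisted to and fro about the vertical (play +-0.2 rad) it creeps up under a pull of 9 to 12 N, a fraction of a mm a swing. The jaws let go after 6 mm, it is out after 16 mm.
- lock_top (a point): Middle of the top of the green lock's upright grip rib: 9 mm thick along the plug's x, 24 mm wide along y, 18 mm tall (its lowest 6 mm lie between guide walls that are 47 mm high over the plug's seat, 30 mm apart inside). Starts 16.5 mm before (-x of) the plug's origin and 60 mm over it. Fingers closing along x have room before and behind it down to 42 mm over the plug's seat.
- lock_button (a joint): How far the green lock is pressed down, m: 0 released, 0.0045 fully in; sprung, 3 N to start and 7 N fully in. Released, two ears on it strike bridges on the plug and the lock cannot slide; pressed at least 3.5 mm it passes under them, and it springs up again behind them at the end of the slide.
- lock_slide (a joint): How far the green lock is slid along the plug's +x (away from the bail's bar), m: 0 locked, its tongue lies over the bail and blocks it; 0.014 end stop. The bail is free from about 0.011 on. About 2 N of friction while fully pressed; it stays where it is left.
- bar_mid (a point): Middle of the black bail's round cross bar: 12 mm thick, along the plug's y, 62 mm clear between the bail's two arms. The bail is hinged on the plug about the y axis that passes 24 mm over the plug's origin; the bar is 96 mm from that axis. Lying, it is straight before (-x of) the axis, 38 mm clear of the plug's front, 26 mm clear over the lid; upright, 120 mm over the plug's origin.
- bail (a joint): Angle of the bail, rad: 0 lying, 1.57 fully upright (end stop). While it lies, its hooks hold the plug down under two pins of the socket; it is stiff (about 1.5 N at the bar) and stays where it is left.
- lockout_tray: Blue plastic lockout tray, fixed to the bench, 165 x 195 x 45 mm outside (x, y, z), walls and floor 4 mm, empty. Origin: centre of its underside, z up.
- chisel_cold: Bystander: dark steel cold chisel, 170 x 22 x 11 mm, between box and tray.
- screwdriver_red: Bystander: screwdriver with red handle, 221 x 29 x 30 mm.
- ratchet_half: Bystander: ratchet with black grip, 246 x 36 x 32 mm.
- obd_reader: Bystander: black hand-held code reader, 92 x 45 x 24 mm.

How it is judged:
By the outcome, as a careful person would: the job done as asked, in the order asked, and still so for the second after the job is handed in, with the robot touching nothing.
It also fails if it takes over 72 s, if anything falls off the work surface, if the arm or the gripper's body presses on something with over 40 N, if the wrist force passes 120 N, or if a joint passes its speed limit or range.

ROBOT

A 6-joint arm with a two-finger parallel gripper is mounted at the origin on a cart in front of the work surface, level with it; the furniture and walls round the work are solid. World frame = base frame: x ahead of the robot, y to its left, z up, the work surface at z = 0. Lengths are in m, angles in rad, forces in N, time in s.
With the tool pointing down it reaches from about 0.325 to 0.775 m from the base axis. Payload 5.5 kg.
Tool frame: the origin (TCP) lies midway between the tips of the shut fingers; the grasp point (between the pads) lies behind it (manip.grip_depth is the x of the grasp point in the tool frame, in m); x points along the fingers, y is the direction in which the jaws open and shut, and the axes are right-handed (so a half turn about x gives the same grasp; the last joint's range is limited). The gripper opens to 85 mm and grips with 20 to 120 N. Pads are 22 mm wide; open, the fingers measure 114 mm over their backs; the gripper's body (76 mm by 85 mm) begins 54 mm behind the grasp point. The pads swing forward as they close: fully open they stand 13 mm farther back than shut.
Start: joints at [-1.293, 0.091, 1.231, -0, 1.82, -0.057], TCP at [0.197, -0.567, 0.198] pointing down, gripper open.
Joint ranges: [-2.87, 2.87], [-0.86, 2.18], [0.17, 2.46], [-1.51, 4.65], [0.06, 2.69], [-2.65, 2.65]. Speed limits (rad/s): [2.57, 2.57, 3.01, 3.14, 3.14, 3.14].

INTERFACE

Orientations are given as a unit quaternion [w, x, y, z].
In Python, from plant import manip gives the robot as it stands.
- The arm moves only by the shell command python3 -m crank 'ROWS'. ROWS is JSON, one flat list of numbers, 5 for each row, row after row: the opening, from 0 (shut) to 1 (fully open), then the shift along the tool's x, y, z in mm, then the turn about the tool's x in rad. In form: [gripper, tx, ty, tz, turn, gripper, tx, ty, tz, turn, ...]. A call has 1 to 5 rows; each row shifts and turns the pose as measured when the row begins, along the tool's axes as they then stand; what a row does not reach is not made up. A row lasts 1/8 s, in which the tool goes at most 62.5 mm and 10.7 degrees, less where a joint would pass 70% of its speed; a pose out of reach is approached as far as the arm can. A call is refused whole if a number of a shift passes 62.5 or a number of a turn 0.188, either way. A call with a gripper value outside its range is refused whole. The fingers move at their own pace and stop on an object; the grip force is fixed at half the most. Time passes only in rows, so rows that do not move let the fingers close. It gives the time, the measured TCP pose, the force and the opening at its end, in the units of the state.
- manip.sense(): the state, without advancing time (a new reading comes with each control period).
- manip.capture(name): name is "scene" or "top"; returns the picture (400x640x3 uint8, red, green, blue); there is no depth.
- manip.calibration(name): a dict with "vertical_fov" (degrees; the focal length in pixels is half the picture's height over the tangent of half this angle, whatever the lens; pixels are square), "cx", "cy" (the principal point, pixels), "R" (3x3) and "t" (3): a world point X has camera coordinates R X + t. Camera axes: x right, y down, z forward; pixel columns grow to the right and rows downward; lengths in m; the calibration is good to about 2 mm. A picture is of the moment at which its call begins. calibration takes no time and is no camera call.
- manip.close_job(): hands the job in, once; it reports no verdict.
Trained networks look in the newest picture that a camera, given by its name, has taken for a name from the list of things; names that differ only in an ending like _2 or _b are one class to them, and where a whole thing is asked for, a point or a joint stands for the part that bears it (a point fixed in the world has none). Each returns a list of dicts, best first, with "confidence" (0 to 1); they miss things now and then, are a little off and sometimes report something else, mostly with a low value. They report only what shows in the picture. A call takes as long as a camera call.
- manip.trace(camera, thing): "region" (400x640 bool, what is visible of it) and "position" ([column, row] as shares, 0 to 1, of the picture: columns of its width, rows of its height, amid what is visible of it).
- manip.mark_of(camera, thing): "position" ([column, row] as shares, 0 to 1, of the picture: columns of its width, rows of its height: a listed point, or the origin of a listed thing).
The state is a dict: "time": time; "qpos": joint angles; "qd": joint speeds; "effort": joint torques, N m; "eef_pos": TCP position; "ee_rot": TCP orientation; "wrist_force": force on the tool from outside, world axes, zero at the start; "ft_torque": the same for the moment, N m; "finger_gap": finger opening in m.
Only numpy, scipy, OpenCV 4.12 (cv2) and the standard library are available. Lean on these libraries where they do the work, as an engineer would, in place of code of your own. Each camera call takes 0.05 s, during which the arm holds its last target. There are 200 camera calls.

## Working session

There is one attempt and no reset: what is moved stays moved. The work goes in short steps, Python scripts to look and compute and a shell command to move; the robot and the scene stay as the last step left them, time stands still between calls to the robot, and variables do not carry over. Pictures are saved under pics/ and viewed, about 8 in all and at most 12, crops included, and the job is handed in when it is done.

```bash
mkdir -p pics; ls; cat > h.py <<'E'
import numpy as np, cv2
from plant import manip
def cam(n):
    c=manip.calibration(n); f=200/np.tan(np.radians(c["vertical_fov"])/2)
    return f,c["cx"],c["cy"],np.array(c["R"]),np.array(c["t"])
def ray(n,px):
    f,cx,cy,R,t=cam(n); d=R.T@np.array([(px[0]-cx)/f,(px[1]-cy)/f,1]); return -R.T@t,d
def atz(n,px,z):
    o,d=ray(n,px); return o+d*(z-o[2])/d[2]
def proj(n,X):
    f,cx,cy,R,t=cam(n); p=R@np.array(X)+t; return np.array([cx+f*p[0]/p[2],cy+f*p[1]/p[2]])
def mark(n,th):
    r=manip.mark_of(n,th); return [(np.array(d["position"])*[640,400],round(d["confidence"],2)) for d in r[:2]]
def tri(a,b):
    (o1,d1),(o2,d2)=ray("scene",a),ray("top",b)
    s=np.linalg.lstsq(np.c_[d1,-d2],o2-o1,rcond=None)[0]
    p,q=o1+s[0]*d1,o2+s[1]*d2; return (p+q)/2,np.linalg.norm(p-q)
def tool():
    from scipy.spatial.transform import Rotation as Ro
    s=manip.sense(); q=np.array(s["ee_rot"]); return np.array(s["eef_pos"]),Ro.from_quat(q[[1,2,3,0]]).as_matrix(),s
E
cat > a.py <<'E'
from h import *
np.set_printoptions(precision=4,suppress=True)
ims={n:manip.capture(n) for n in("scene","top")}
for n in ims: cv2.imwrite(f"pics/{n}0.png",ims[n][:,:,::-1]); print(n,cam(n)[0],-cam(n)[3].T@cam(n)[4])
for th in ["junction_box","service_plug","lock_top","bar_mid","lockout_tray"]:
    a,b=mark("scene",th),mark("top",th); print(th,a,b)
    if a and b: print("   ",*tri(a[0][0],b[0][0]))
p,R,s=tool(); print(p,R,s["finger_gap"],s["wrist_force"],s["time"],manip.grip_depth)
E
python3 a.py
```

```text
pics
scene 465.1928876488814 [-0.3023 -1.0902  1.0161]
top 463.99133724900446 [0.3298 0.0001 1.8189]
junction_box [] [(array([382.08, 195.68]), 0.79)]
service_plug [] [(array([383.808, 193.4  ]), 0.88)]
lock_top [] [(array([385.984, 192.2  ]), 0.41), (array([176.384, 223.2  ]), 0.17)]
bar_mid [(array([340.416, 246.48 ]), 0.46)] [(array([386.88, 216.92]), 0.54)]
    [ 0.4105 -0.2409  0.0943] 0.010174895679325365
lockout_tray [] [(array([260.8 , 198.52]), 0.67)]
[ 0.1972 -0.5667  0.1977] [[ 0.      0.3286 -0.9445]
 [-0.     -0.9445 -0.3286]
 [-1.      0.     -0.    ]] 0.08527184254239305 [0.7975 0.1511 0.0432] 0.6 -0.0187
```

View pics/scene0.png

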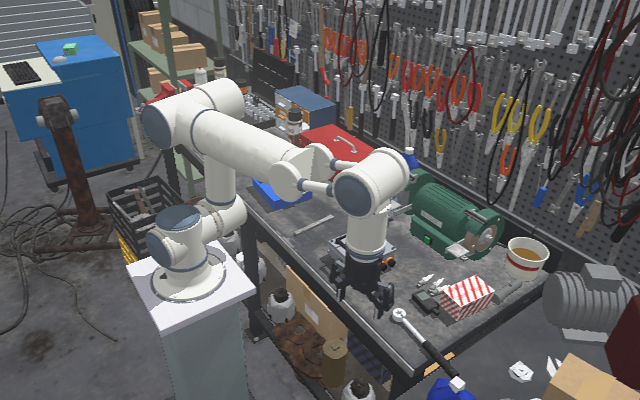

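View pics/top0.png

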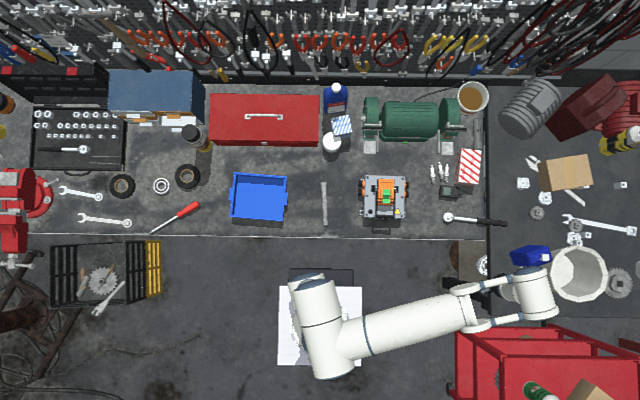

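The scene view is blocked by the arm. In the top view the box is at about (384,198), its bail bar toward the robot at (384,217), the green lock at (386,192), the tray at (259,197) and the chisel at (324,203).

```bash
cat > b.py <<'E'
from h import *
np.set_printoptions(precision=4,suppress=True)
im=cv2.imread("pics/top0.png"); cv2.imwrite("pics/crop1.png",cv2.resize(im[165:235,350:420],None,fx=8,fy=8,interpolation=cv2.INTER_CUBIC))
print(manip.calibration("top"))
manip.capture("top")
for th,z in [("junction_box",.03),("lockout_tray",.0),("service_plug",.1)]:
    r=manip.trace("top",th)[0]; m=r["region"].astype(np.uint8); c=max(cv2.findContours(m,0,2)[0],key=cv2.contourArea)
    b=cv2.minAreaRect(c); print(th,r["confidence"],b,atz("top",b[0],z))
for th,z in [("junction_box",0),("service_plug",.066),("lock_top",.126),("bar_mid",.09),("lockout_tray",0)]:
    a=mark("top",th); print(th,[(atz("top",x,z),c) for x,c in a])
E
python3 b.py
```

```text
{'vertical_fov': 46.63619445414087, 'cx': 321.219508071065, 'cy': 197.558700359288, 'R': array([[ 0.0157, -0.9999,  0.0006],
       [-0.9959, -0.0157, -0.0886],
       [ 0.0886,  0.0008, -0.9961]]), 't': array([-0.0062,  0.4896,  1.7826])}
junction_box 0.77 ((383.7255554199219, 196.5072784423828), (48.426422119140625, 42.23609161376953), 1.8476102352142334) [ 0.4968 -0.2404  0.03  ]
lockout_tray 0.63 ((258.0025634765625, 195.96446228027344), (58.280086517333984, 45.954349517822266), 4.085616588592529) [0.494  0.2504 0.    ]
service_plug 0.61 ((385.5, 192.0), (26.0, 19.0), 90.0) [ 0.5072 -0.2376  0.1   ]
junction_box [(array([ 0.4964, -0.2456,  0.    ]), 0.86)]
service_plug [(array([ 0.5095, -0.2405,  0.066 ]), 0.69)]
lock_top [(array([ 0.4991, -0.244 ,  0.126 ]), 0.56)]
bar_mid [(array([ 0.4083, -0.2363,  0.09  ]), 0.45)]
lockout_tray [(array([0.482 , 0.2487, 0.    ]), 0.9)]
```

View pics/crop1.png

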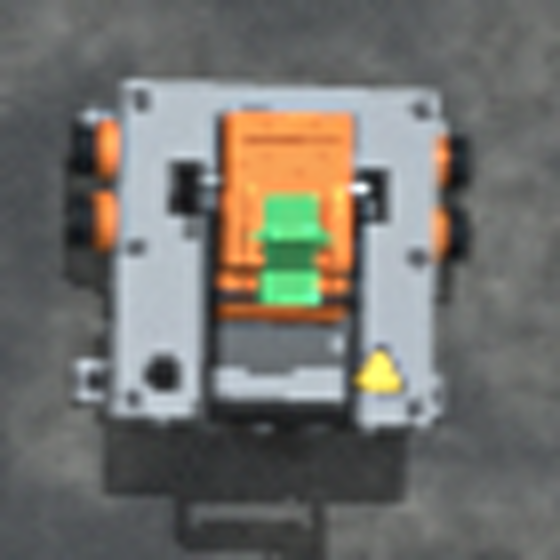

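```bash
cat > c.py <<'E'
from h import *
np.set_printoptions(precision=4,suppress=True)
g=lambda x,y:np.array([(x+.5)/8-.5+350,(y+.5)/8-.5+165])
C=[atz("top",g(*p),.058)[:2] for p in [(122,80),(438,92),(440,425),(108,415)]]
for c in C: print(c)
C=np.array(C); ctr=C.mean(0); ex=(C[0]+C[1]-C[2]-C[3])/2; ey=(C[0]+C[3]-C[1]-C[2])/2
print(ctr,np.linalg.norm(ex),np.linalg.norm(ey),np.arctan2(ex[1],ex[0]),np.arctan2(-ey[0],ey[1]))
yaw=(np.arctan2(ex[1],ex[0])*160+np.arctan2(-ey[0],ey[1])*150)/310
for o,n in[(18,"plug"),(1.5,"lock"),(-78,"bar")]: print(n,ctr+o/1000*np.array([np.cos(yaw),np.sin(yaw)]),yaw)
for n,p,z in [("ribtop?",(290,197),.126),("ribtop front",(290,232),.126),("flat front",(290,304),.1),("plug back",(290,112),.102),("plug L",(222,180),.102),("plug R",(354,180),.102),("bar L",(210,400),.09),("bar R",(352,400),.09)]: print(n,atz("top",g(*p),z))
E
python3 c.py
```

```text
[ 0.5774 -0.164 ]
[ 0.574  -0.3151]
[ 0.4147 -0.3161]
[ 0.417  -0.1585]
[ 0.4958 -0.2384] 0.15987553623918535 0.15439320355106403 -0.014230915793222084 -0.018398779540026666
plug [ 0.5138 -0.2387] -0.016247624057804947
lock [ 0.4973 -0.2384] -0.016247624057804947
bar [ 0.4178 -0.2372] -0.016247624057804947
ribtop? [ 0.5149 -0.2351  0.126 ]
ribtop front [ 0.4988 -0.2351  0.126 ]
flat front [ 0.4678 -0.2389  0.1   ]
plug back [ 0.5574 -0.2383  0.102 ]
plug L [ 0.525  -0.2067  0.102 ]
plug R [ 0.526  -0.2682  0.102 ]
bar L [ 0.4231 -0.2031  0.09  ]
bar R [ 0.4242 -0.2693  0.09  ]
```

```bash
python3 -m crank '[0.5,-40,0,0,-0.18,0.5,-40,0,-40,-0.18,0.5,0,-40,-40,-0.18,0.5,0,-40,-40,-0.18,0.5,0,-20,-40,-0.18]'; python3 -c "
from h import *
p,R,s=tool();print(p,R.round(3),s['finger_gap'],s['wrist_force'],s['qpos'])"
```

```text
time: 1.68
eef_pos: [0.2329, -0.3876, 0.2769]
ee_rot: [0.414, 0.572, 0.419, -0.57]
wrist_force: [1.5, 1.1, 0.3]
finger_gap: 0.0427
[ 0.23289932 -0.38760438  0.27689118] [[-0.001  0.952 -0.306]
 [ 0.007 -0.306 -0.952]
 [-1.    -0.003 -0.006]] 0.04269584829491635 [1.45498147 1.10403107 0.34147297] [-1.10643543e+00 -2.64504504e-01  1.42423557e+00  1.89380288e-03
  1.98832840e+00 -7.94936726e-01]
```

```bash
cat > to.py <<'E'
import sys
from h import *
p,R,s=tool(); a=[float(v) for v in sys.argv[1:4]]; yaw=-0.016
d=R.T@(np.array(a)-p)*1000; ang=np.arctan2(R[1,1],R[0,1])
print("tcp",p.round(4),"left mm",d.round(1),"turn",round(ang-yaw,3),"gap",round(s["finger_gap"],4),"F",np.round(s["wrist_force"],1),"M",np.round(s["ft_torque"],2),"t",s["time"])
E
python3 -m crank '[0.5,0,45,-45,-0.15,0.5,0,45,-45,-0.145,0.5,0,45,-40,0]' >/dev/null; python3 to.py 0.497 -0.238 0.20
```

```text
tcp [ 0.385  -0.2796  0.2789] left mm [ 79.2 111.4 -42.6] turn 0.006 gap 0.0427 F [ 0.2 -0.3  0.5] M [-0.03 -0.06 -0.04] t 2.05
```

```bash
python3 -m crank '[0.4,0,55,-21,0,0.4,0,55,-21,0,0.4,40,0,0,0.006,0.4,30,0,0,0,0.4,0,0,0,0]' >/dev/null; python3 to.py 0.497 -0.238 0.20
cat > d.py <<'E'
from h import *
np.set_printoptions(precision=4,suppress=True)
im=manip.capture("scene"); manip.capture("top")
for th in ["lock_top","bar_mid","service_plug"]:
    a,b=mark("scene",th),mark("top",th); print(th,a,b)
    if a and b: print("   ",*tri(a[0][0],b[0][0]))
u,v=proj("scene",[.497,-.238,.126]).astype(int); print(u,v)
for X in [[.4973,-.2384,.126],[.4178,-.2372,.09]]: print(proj("scene",X))
c=im[v-60:v+60,u-70:u+70,::-1]; cv2.imwrite("pics/s2.png",cv2.resize(c,None,fx=5,fy=5,interpolation=cv2.INTER_CUBIC))
E
python3 d.py
```

```text
tcp [ 0.503  -0.2326  0.2075] left mm [ 7.4 -6.   5.4] turn 0.008 gap 0.0339 F [-0.   0.1 -0.3] M [ 0.04  0.03 -0.06] t 2.675
lock_top [(array([362.624, 227.8  ]), 0.4)] [(array([446.208, 193.8  ]), 0.35)]
    [ 0.4361 -0.3839  0.2615] 0.122595881079903
bar_mid [(array([343.296, 244.   ]), 0.7)] [(array([386.496, 217.72 ]), 0.48)]
    [ 0.4124 -0.2419  0.1033] 0.0025637043897337847
service_plug [(array([364.928, 241.2  ]), 0.67), (array([282.112, 189.8  ]), 0.18)] [(array([383.68, 191.8 ]), 0.63), (array([175.104, 222.   ]), 0.46)]
    [ 0.5109 -0.235   0.0651] 0.0014976263748427273
363 228
[364.0073 228.1605]
[343.1241 245.9257]
```

View pics/s2.png

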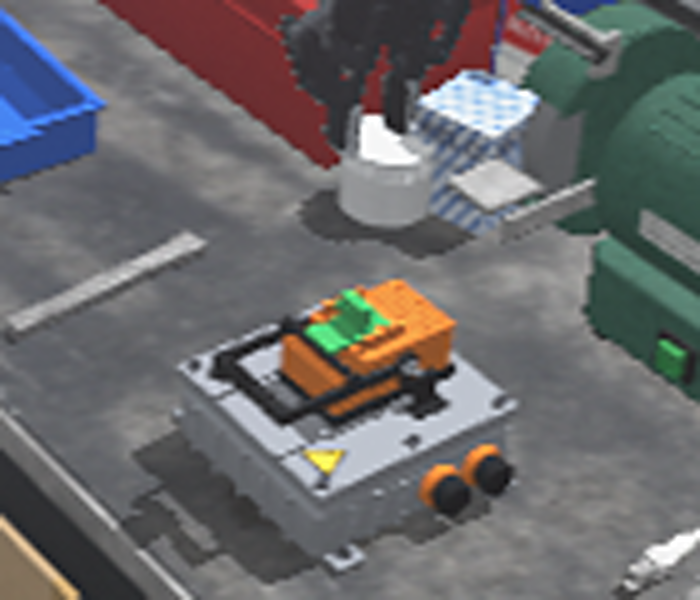

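The view confirms it: the rib top sits at (363,228), against my prediction of (364,228), and the bail lies toward the robot. The gripper hangs clear above the lock. Descending.

```bash
python3 -m crank '[0.26,30,-6.5,6,0.008,0.26,25,0,0,0,0.26,20,0,0,0,0.26,0,0,0,0]' >/dev/null; python3 to.py 0.4968 -0.2384 0.1145
```

```text
tcp [ 0.4988 -0.2411  0.1375] left mm [23.  -2.3 -2.7] turn -0.002 gap 0.0223 F [-0.3  0.5  0.2] M [-0.02  0.02  0.  ] t 3.575
```

```bash
python3 -m crank '[0.26,12,-2,-2.5,0,0.26,10,0,0,0,0.22,0,0,0,0]' >/dev/null; python3 to.py 0.4968 -0.2384 0.1145;  python3 -m crank '[0.17,0,0,0,0,0.17,0,0,0,0]' >/dev/null; python3 to.py 0.4968 -0.2384 0.1145
```

```text
tcp [ 0.4979 -0.2388  0.1162] left mm [ 1.7 -1.1 -0.4] turn -0.002 gap 0.0192 F [-0.3  0.7 -0.1] M [ 0.03 -0.   -0.01] t 3.95
tcp [ 0.4983 -0.239   0.1171] left mm [ 2.5 -1.5 -0.5] turn -0.002 gap 0.0146 F [-0.5 -0.7 -0.9] M [-0.02  0.07  0.01] t 4.2
```

```bash
python3 -m crank '[0.17,2.5,-1.2,0,0,0.14,0,0,0,0]' >/dev/null; python3 to.py 0.4968 -0.2384 0.1145;  python3 -m crank '[0.125,0,0,0,0]' >/dev/null; python3 to.py 0.4968 -0.2384 0.1145; python3 -m crank '[0.115,0,0,0,0]' >/dev/null; python3 to.py 0.4968 -0.2384 0.1145
```

```text
tcp [ 0.4973 -0.2391  0.1149] left mm [ 0.4 -0.5 -0.7] turn -0.002 gap 0.012 F [ 0.  -0.6 -0.7] M [0.02 0.02 0.02] t 4.45
tcp [ 0.4973 -0.2391  0.115 ] left mm [ 0.5 -0.5 -0.7] turn -0.002 gap 0.0106 F [ 0.4 -0.4  0.9] M [0.04 0.01 0.01] t 4.575
tcp [ 0.4973 -0.2392  0.1151] left mm [ 0.6 -0.5 -0.8] turn -0.002 gap 0.01 F [ 0.4  0.7 -0.5] M [-0.01  0.07 -0.06] t 4.7
```

```bash
python3 -m crank '[0.105,0,0,0,0]' >/dev/null; python3 to.py 0.4968 -0.2384 0.1105;  python3 -m crank '[0,0,0,0,0]' >/dev/null; python3 to.py 0.4968 -0.2384 0.1105; python3 -m crank '[0,2.5,0,0,0]' >/dev/null; python3 to.py 0.4968 -0.2384 0.1105
```

```text
tcp [ 0.4973 -0.2392  0.1151] left mm [ 4.6 -0.6 -0.8] turn -0.002 gap 0.0091 F [ 0.3 -0.  -0. ] M [-0.05  0.02 -0.02] t 4.825
tcp [ 0.4973 -0.2392  0.1151] left mm [ 4.6 -0.6 -0.8] turn -0.002 gap -0.0001 F [-0.   0.6  0.1] M [-0.01 -0.   -0.07] t 4.95
tcp [ 0.4975 -0.2393  0.1127] left mm [ 2.2 -0.8 -0.9] turn -0.002 gap -0.0001 F [0.6 0.9 0.9] M [0.   0.06 0.06] t 5.075
```

```bash
cat > look.py <<'E'
import sys
from h import *
X=[float(v) for v in sys.argv[2:5]]; im=manip.capture("scene"); top=manip.capture("top")
out=[]
for n,i in(("scene",im),("top",top)):
    u,v=proj(n,X).astype(int); c=i[v-35:v+35,u-35:u+35,::-1]; out.append(cv2.resize(c,(390,390),interpolation=cv2.INTER_CUBIC)); print(n,u-35,v-35)
cv2.imwrite(sys.argv[1],np.hstack(out))
E
python3 look.py pics/s3.png .497 -.238 .126
```

```text
scene 328 193
top 351 159
```

View pics/s3.png

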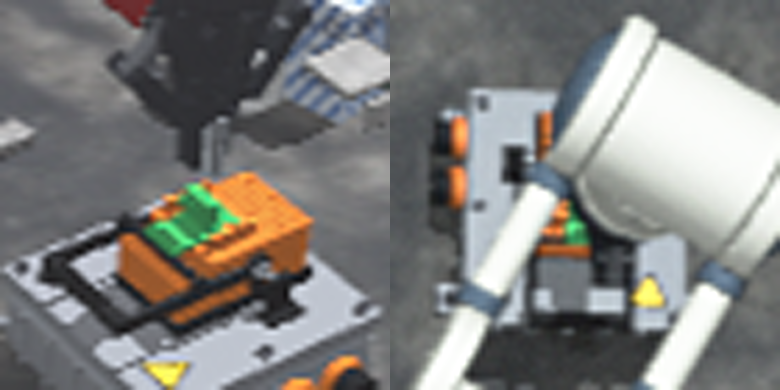

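```bash
python3 - <<'E'
from h import *
np.set_printoptions(precision=4,suppress=True)
p,R,s=tool(); print(p,proj("scene",p),proj("top",p),s["finger_gap"],R[:,0])
print([atz("scene",(364.8,223),z) for z in(.113,.13,.14)])
print(atz("scene",(364.8,228),.126), mark("scene","lock_top"))
E
```

```text
[ 0.4972 -0.2391  0.1121] [363.7937 231.7788] [386.3558 194.3743] 3.650797613962243e-06 [ 0.0177 -0.0069 -0.9998]
[array([ 0.5287, -0.2064,  0.113 ]), array([ 0.513 , -0.2231,  0.13  ]), array([ 0.5038, -0.2328,  0.14  ])]
[ 0.4999 -0.2391  0.126 ] [(array([224.32, 163.68]), 0.75), (array([311.872, 224.6  ]), 0.54)]
```

```bash
python3 - <<'E'
from h import *
im=manip.capture("scene"); c=im[190:245,335:395,::-1]
cv2.imwrite("pics/s4.png",cv2.resize(c,None,fx=10,fy=10,interpolation=cv2.INTER_NEAREST))
E
```

```text
(no output)
```

View pics/s4.png

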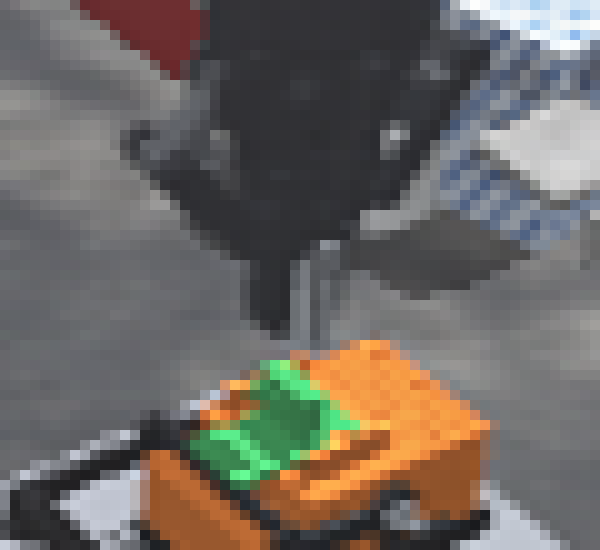

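```bash
python3 - <<'E'
from h import *
np.set_printoptions(precision=1,suppress=True)
p=np.array([.1972,-.5667,.1977]);y=np.array([.3286,-.9445,0])
for s in(-1,1):
  for dz in(0,.013,.04): print("start",s,dz,proj("scene",p+s*.05*y+[0,0,dz]))
p=np.array([.503,-.2326,.2075]);y=np.array([1,-.016,0])
for s in(-1,1):
  for dz in(0,.013,.04): print("s2",s,dz,proj("scene",p+s*.024*y+[0,0,dz]))
im=manip.capture("scene")
im0=cv2.imread("pics/scene0.png")
g=cv2.cvtColor(im0[270:330,325:405],cv2.COLOR_BGR2GRAY)
cv2.imwrite("pics/s5.png",np.hstack([cv2.resize(im0[265:330,325:405],None,fx=8,fy=8,interpolation=cv2.INTER_NEAREST)]))
E
```

```text
start -1 0 [339.3 312.1]
start -1 0.013 [339.5 308.2]
start -1 0.04 [340.1 299.9]
start 1 0 [377.1 332.8]
start 1 0.013 [377.7 328.8]
start 1 0.04 [378.8 320.4]
s2 -1 0 [360.  207.8]
s2 -1 0.013 [360.3 204.3]
s2 -1 0.04 [361.  196.8]
s2 1 0 [372.3 202.9]
s2 1 0.013 [372.7 199.4]
s2 1 0.04 [373.4 192. ]
```

View pics/s5.png

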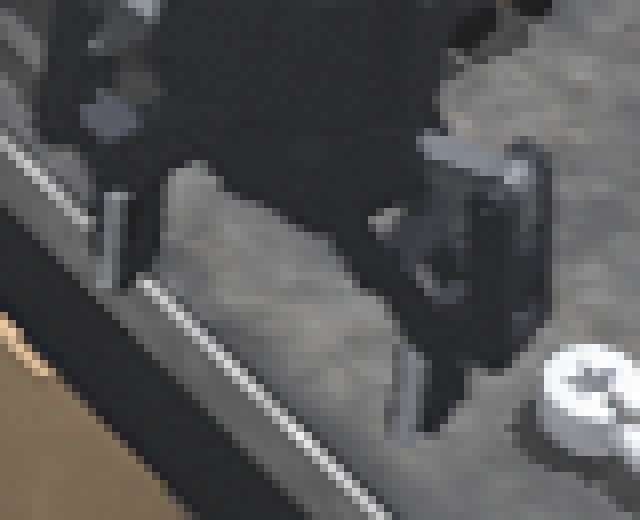

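The finger tips show about 28 mm higher than the reported TCP, in this picture and also in s2 and the start picture. I'll check that by lightly touching the sprung rib's top with shut fingers.

```bash
python3 -m crank '[0,5,0,0,0,0,3,0,0,0]' >/dev/null; python3 to.py 0.4968 -0.2384 0.098;  for i in 1 2 3 4 5 6; do :; done; python3 -m crank '[0,2,0,0,0]' >/dev/null; python3 to.py 0.4968 -0.2384 0.098; python3 -m crank '[0,2,0,0,0]' >/dev/null; python3 to.py 0.4968 -0.2384 0.098
```

```text
tcp [ 0.4976 -0.2393  0.1043] left mm [ 6.3 -1.  -0.9] turn -0.002 gap 0.0001 F [-0.9 -0.   0.2] M [ 0.03  0.02 -0.07] t 5.575
tcp [ 0.4976 -0.2393  0.1019] left mm [ 3.9 -0.9 -0.9] turn -0.002 gap 0.0002 F [0.4 0.4 0.7] M [ 0.  0. -0.] t 5.7
tcp [ 0.4976 -0.2393  0.0997] left mm [ 1.6 -0.8 -0.9] turn -0.002 gap -0.0003 F [-0.1 -0.4  0.6] M [ 0.05 -0.03  0.01] t 5.825
```

```bash
python3 -m crank '[0,1.5,0,0,0]' >/dev/null; python3 to.py 0.4968 -0.2384 0.098; python3 -m crank '[0,1.5,0,0,0]' >/dev/null; python3 to.py 0.4968 -0.2384 0.098
```

```text
tcp [ 0.4975 -0.2392  0.0979] left mm [-0.1 -0.8 -0.8] turn -0.002 gap -0.0002 F [ 1.3 -0.3  0.4] M [ 0.01  0.06 -0.03] t 5.95
tcp [ 0.4976 -0.2393  0.0964] left mm [-1.6 -0.8 -0.8] turn -0.002 gap -0.0 F [ 0.6 -0.1 -0.4] M [-0.01 -0.    0.01] t 6.075
```

```bash
python3 -m crank '[0,1.5,0,0,0]' >/dev/null; python3 to.py 0.4968 -0.2384 0.098
```

```text
tcp [ 0.4977 -0.2393  0.0948] left mm [-3.2 -0.8 -0.8] turn -0.002 gap 0.0004 F [-0.1 -0.1 -0.6] M [ 0.03  0.06 -0.07] t 6.2
```

```bash
for i in 1; do python3 -m crank '[0,1.5,0,0,0]' >/dev/null; python3 to.py 0.4968 -0.2384 0.098; done; python3 -m crank '[0,1.5,0,0,0]' >/dev/null; python3 to.py 0.4968 -0.2384 0.098; python3 look.py pics/s6.png .497 -.238 .126; python3 - <<'E'
from h import *
im=manip.capture("scene"); c=im[195:245,335:395,::-1]
cv2.imwrite("pics/s6.png",cv2.resize(c,None,fx=10,fy=10,interpolation=cv2.INTER_CUBIC))
E
```

```text
tcp [ 0.4977 -0.2393  0.0933] left mm [-4.7 -0.9 -0.9] turn -0.002 gap 0.0003 F [ 0.3 -0.7  0.3] M [-0.01 -0.   -0.03] t 6.325
tcp [ 0.4978 -0.2394  0.092 ] left mm [-6.  -0.9 -0.9] turn -0.002 gap 0.0 F [-1.2 -0.5  2.7] M [ 0.02  0.22 -0.02] t 6.45
scene 328 193
top 351 159
```

View pics/s6.png

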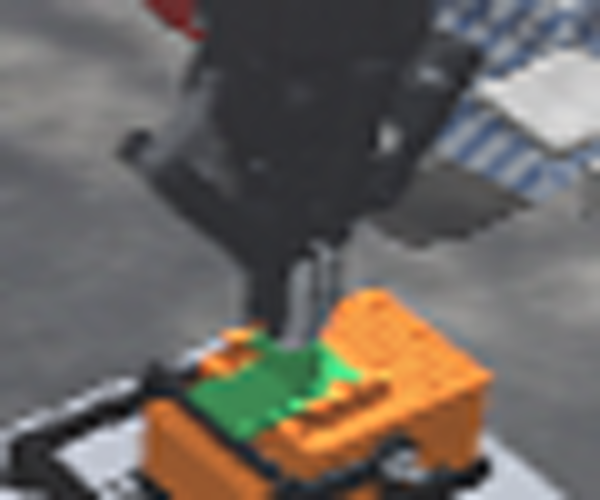

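Contact comes at a reported z of 0.092, with 2.7 N and the tips on the rib in the picture. So the real tips are about 34 mm behind the reported TCP, and I'll allow for that from here on.

```bash
python3 -m crank '[0,-18,-0.8,-0.8,0,0.24,0,0,0,0,0.24,0,0,0,0,0.24,0,0,0,0]' >/dev/null; python3 to.py 0.4968 -0.2384 0.0805; python3 -m crank '[0.24,13,0,0,0,0.2,10,0,0,0,0.17,0,0,0,0]' >/dev/null; python3 to.py 0.4968 -0.2384 0.0805
```

```text
tcp [ 0.4969 -0.2385  0.1118] left mm [31.3 -0.7 -0.3] turn -0.002 gap 0.0204 F [-0.1  0.8 -0.3] M [ 0.07 -0.03  0.01] t 7.1
tcp [ 0.4971 -0.2384  0.0856] left mm [ 5.1 -0.4  0. ] turn -0.002 gap 0.0144 F [ 1.7 -0.6 -0.7] M [-0.06 -0.26 -0.  ] t 7.475
```

```bash
python3 -m crank '[0.17,0,1.5,0,0]' >/dev/null; python3 to.py 0.4968 -0.2384 0.0805; python3 -m crank '[0.17,3,0.5,0,0]' >/dev/null; python3 to.py 0.4968 -0.2384 0.0805;python3 -m crank '[0.14,2,0,0,0]' >/dev/null; python3 to.py 0.4968 -0.2384 0.0805
```

```text
tcp [ 0.4984 -0.2383  0.0853] left mm [ 4.8 -1.7  0.1] turn -0.002 gap 0.0147 F [ 0.1 -0.1 -0.4] M [-0.01  0.03 -0.04] t 7.6
tcp [ 0.4991 -0.2384  0.0825] left mm [ 2.  -2.4  0. ] turn -0.002 gap 0.0147 F [-1.1  0.2 -0.7] M [ 0.02  0.04 -0.  ] t 7.725
tcp [ 0.4992 -0.2384  0.0804] left mm [-0.1 -2.4  0. ] turn -0.002 gap 0.0121 F [ 0.3 -0.3  0.1] M [ 0.02 -0.   -0.  ] t 7.85
```

```bash
python3 -m crank '[0.125,0,0.4,0,0]' >/dev/null; python3 to.py 0.4995 -0.2384 0.0805; python3 -m crank '[0.115,0,0,0,0]' >/dev/null; python3 to.py 0.4995 -0.2384 0.0805;python3 -m crank '[0.106,0,0,0,0]' >/dev/null; python3 to.py 0.4995 -0.2384 0.0805
```

```text
tcp [ 0.4996 -0.2384  0.0804] left mm [-0.1 -0.1 -0. ] turn -0.002 gap 0.0108 F [-0.3 -1.3  0.9] M [0.01 0.02 0.02] t 7.975
tcp [ 0.4997 -0.2385  0.0805] left mm [ 0.  -0.2 -0.1] turn -0.002 gap 0.01 F [ 0.9  0.4 -1.2] M [-0.   -0.08  0.03] t 8.1
tcp [ 0.4999 -0.2385  0.0805] left mm [ 0.  -0.4 -0. ] turn -0.002 gap 0.0093 F [ 0.7  0.2 -1.2] M [-0.05 -0.19  0.03] t 8.225
```

```bash
python3 -m crank '[0.1,0,0.3,0,0]' >/dev/null; python3 to.py 0.4995 -0.2384 0.076; python3 -m crank '[0,0,0,0,0]' >/dev/null; python3 to.py 0.4995 -0.2384 0.076; python3 -m crank '[0,2,0,0,0]' >/dev/null; python3 to.py 0.4995 -0.2384 0.076
```

```text
tcp [ 0.5    -0.2385  0.0806] left mm [ 4.5 -0.6 -0.1] turn -0.002 gap 0.0086 F [-0.5  0.   0.4] M [ 0.    0.24 -0.03] t 8.35
tcp [ 0.4999 -0.2385  0.0807] left mm [ 4.7 -0.5 -0.1] turn -0.002 gap 0.0071 F [ 0.8 -0.7  0.7] M [ 0.02  0.13 -0.05] t 8.475
tcp [ 0.5    -0.2385  0.0794] left mm [ 3.4 -0.6 -0.2] turn -0.002 gap 0.0072 F [-1.8  0.1  4.3] M [ 0.2   0.33 -0.07] t 8.6
```

```bash
python3 -m crank '[0,2,0,0,0]' >/dev/null; python3 to.py 0.4995 -0.2384 0.076; python3 -m crank '[0,2,0,0,0]' >/dev/null; python3 to.py 0.4995 -0.2384 0.076; python3 -m crank '[0,1.5,0,0,0]' >/dev/null; python3 to.py 0.4995 -0.2384 0.076
```

```text
tcp [ 0.5002 -0.2386  0.0781] left mm [ 2.1 -0.7 -0.2] turn -0.002 gap 0.0074 F [-0.9  1.7  5.4] M [0.3  0.33 0.02] t 8.725
tcp [ 0.5005 -0.2386  0.0769] left mm [ 0.9 -1.1 -0.2] turn -0.002 gap 0.0072 F [-1.   1.5  6.2] M [0.32 0.38 0.05] t 8.85
tcp [ 0.501  -0.2386  0.0764] left mm [ 0.4 -1.5 -0.2] turn -0.001 gap 0.0071 F [-1.6  1.4  6.9] M [ 0.28  0.34 -0.02] t 8.975
```

```bash
python3 -m crank '[0,2,2,0,0]' >/dev/null; python3 to.py 0.4995 -0.2384 0.076; python3 -m crank '[0,1.5,3,0,0]' >/dev/null; python3 to.py 0.4995 -0.2384 0.076; python3 -m crank '[0,1.5,3,0,0]' >/dev/null; python3 to.py 0.4995 -0.2384 0.076
```

```text
tcp [ 0.5036 -0.2387  0.076 ] left mm [-0.1 -4.1 -0.3] turn -0.001 gap 0.0071 F [-2.1  2.1 10.6] M [ 0.44  0.36 -0.06] t 9.1
tcp [ 0.5072 -0.2388  0.076 ] left mm [-0.2 -7.7 -0.3] turn -0.001 gap 0.0072 F [-2.6  1.6  7.9] M [ 0.38  0.42 -0.05] t 9.225
tcp [ 0.5109 -0.2389  0.076 ] left mm [ -0.3 -11.4  -0.3] turn -0.001 gap 0.0071 F [-1.1  1.3  7.4] M [ 0.32  0.41 -0.01] t 9.35
```

```bash
python3 -m crank '[0,1.3,2,0,0]' >/dev/null; python3 to.py 0.5138 -0.2384 0.076; python3 -m crank '[0,1,1,0,0]' >/dev/null; python3 to.py 0.5138 -0.2384 0.076
```

```text
tcp [ 0.5135 -0.2389  0.0761] left mm [ 0.1  0.3 -0.5] turn -0.001 gap 0.0068 F [-1.4  1.1  6.8] M [ 0.33  0.51 -0.07] t 9.475
tcp [ 0.5145 -0.2389  0.0762] left mm [ 0.2 -0.7 -0.5] turn -0.001 gap 0.007 F [-5.2  2.3  6.9] M [ 0.34  1.2  -0.03] t 9.6
```

```bash
python3 -m crank '[0,-2,-0.5,0,0,0,-2,0,0,0,0.15,0,0,0,0,0.2,0,0,0,0]' >/dev/null; python3 to.py 0.4178 -0.2372 0.2; python3 -m crank '[0.22,-20,0,0,0,0.3,-40,0,0,0,0.3,-15,-20,0,0]' >/dev/null; python3 to.py 0.4178 -0.2372 0.15
cat > e.py <<'E'
from h import *
np.set_printoptions(precision=4,suppress=True)
im=manip.capture("scene"); manip.capture("top")
for th in ["lock_top","bar_mid","service_plug"]:
    a,b=mark("scene",th),mark("top",th); print(th,a,b)
    if a and b: print("   ",*tri(a[0][0],b[0][0]))
c=im[195:255,325:395,::-1]
cv2.imwrite("pics/s7.png",cv2.resize(c,None,fx=8,fy=8,interpolation=cv2.INTER_CUBIC))
E
python3 e.py
```

```text
tcp [ 0.5139 -0.2388  0.0797] left mm [-123.1  -92.5    1.2] turn -0.001 gap 0.0167 F [-0.3 -0.3  0.2] M [-0.   -0.   -0.03] t 10.1
tcp [ 0.4912 -0.2373  0.1566] left mm [  4.7 -73.6   1. ] turn 0.0 gap 0.0255 F [ 0.4 -1.6  0.1] M [-0.02 -0.01  0.05] t 10.475
lock_top [(array([368.512, 227.08 ]), 0.61)] []
bar_mid [(array([344.704, 246.48 ]), 0.7)] [(array([385.28, 213.08]), 0.41)]
    [ 0.4274 -0.2377  0.084 ] 0.0053128163907252765
service_plug [(array([364.224, 240.6  ]), 0.74)] [(array([384.896, 193.92 ]), 0.63), (array([177.984, 221.48 ]), 0.23)]
    [ 0.5027 -0.239   0.0739] 0.000179167362929273
```

View pics/s7.png

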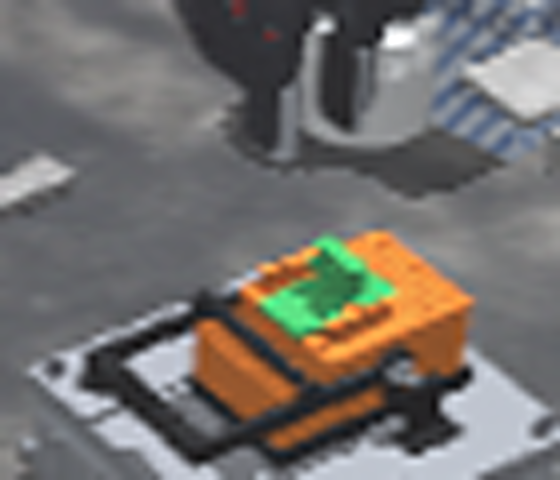

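```bash
python3 -m crank '[0.36,0,-50,0,0,0.36,20,-20,0,0,0.36,20,-3,0,0,0.36,0,0,0,0]' >/dev/null; python3 to.py 0.4200 -0.2372 0.040
```

```text
tcp [ 0.4156 -0.2346  0.1043] left mm [64.4  3.5  2.4] turn 0.001 gap 0.0307 F [0.5 0.1 0.5] M [-0.03  0.02 -0.01] t 11.375
```

```bash
python3 -m crank '[0.36,25,3.5,2.4,0,0.36,10,0,0,0]' >/dev/null; python3 to.py 0.4200 -0.2372 0.040;python3 -m crank '[0.36,10,0,0,0]' >/dev/null; python3 to.py 0.4200 -0.2372 0.040; python3 -m crank '[0.36,10,0,0,0]' >/dev/null; python3 to.py 0.4200 -0.2372 0.040; python3 -m crank '[0.36,7,0,0,0,0.3,0,0,0,0]' >/dev/null; python3 to.py 0.4200 -0.2372 0.040
```

```text
tcp [ 0.421  -0.2376  0.0705] left mm [30.5 -1.5 -0.5] turn 0.001 gap 0.0309 F [-0.1  0.7 -0. ] M [0.04 0.05 0.03] t 11.625
tcp [ 0.4218 -0.2379  0.061 ] left mm [21.  -2.2 -0.7] turn 0.001 gap 0.0308 F [-0.4  0.1  1.2] M [0.07 0.04 0.06] t 11.75
tcp [ 0.4224 -0.238   0.051 ] left mm [11.  -2.6 -0.8] turn 0.001 gap 0.0305 F [0.6 0.4 0.7] M [-0.05  0.03 -0.03] t 11.875
tcp [ 0.4224 -0.2378  0.0433] left mm [ 3.2 -2.5 -0.6] turn 0.002 gap 0.0256 F [ 0.9 -0.6  0.5] M [-0.02  0.05  0.01] t 12.125
```

```bash
python3 -m crank '[0.25,3,-2,-0.6,0,0.22,0,0,0,0]' >/dev/null; python3 to.py 0.4200 -0.2372 0.040;python3 -m crank '[0.19,0,0,0,0]' >/dev/null; python3 to.py 0.4200 -0.2372 0.040; python3 -m crank '[0.17,0,0,0,0]' >/dev/null; python3 to.py 0.4200 -0.2372 0.040
```

```text
tcp [ 0.4206 -0.2374  0.0407] left mm [ 0.7 -0.6 -0.2] turn 0.002 gap 0.0187 F [ 0.1 -0.1  0.4] M [-0.   -0.    0.03] t 12.375
tcp [ 0.4207 -0.2375  0.0411] left mm [ 1.1 -0.8 -0.3] turn 0.002 gap 0.0163 F [-0.3  0.2 -0. ] M [-0.01  0.05 -0.03] t 12.5
tcp [ 0.4208 -0.2376  0.0413] left mm [ 1.3 -0.9 -0.4] turn 0.002 gap 0.0145 F [-0.2 -0.2  0.3] M [-0.02  0.05  0.01] t 12.625
```

```bash
python3 -m crank '[0.155,1,0,0,0]' >/dev/null; python3 to.py 0.4200 -0.2372 0.040;python3 -m crank '[0.145,0,0,0,0]' >/dev/null; python3 to.py 0.4200 -0.2372 0.040; python3 -m crank '[0.135,0,0,0,0]' >/dev/null; python3 to.py 0.4200 -0.2372 0.040
```

```text
tcp [ 0.421  -0.2377  0.0405] left mm [ 0.5 -1.  -0.5] turn 0.002 gap 0.0131 F [-0.2  0.2  0.9] M [ 0.   -0.02  0.04] t 12.75
tcp [ 0.421  -0.2376  0.0404] left mm [ 0.4 -1.  -0.4] turn 0.002 gap 0.0122 F [-0.5  1.9  0. ] M [0.02 0.02 0.01] t 12.875
tcp [ 0.4209 -0.2377  0.0405] left mm [ 0.5 -0.9 -0.5] turn 0.001 gap 0.0115 F [-0.3  0.8  0.8] M [ 0.03  0.1  -0.04] t 13.0
```

```bash
python3 -m crank '[0,0,0,0,0,0,0,0,0,0]' >/dev/null; python3 to.py 0.4222 -0.2376 0.0572;python3 -m crank '[0,-8,0.5,0,0]' >/dev/null; python3 to.py 0.4222 -0.2376 0.0572; python3 -m crank '[0,-9,1.2,0,0]' >/dev/null; python3 to.py 0.4265 -0.2377 0.0733
```

```text
tcp [ 0.4209 -0.2377  0.0406] left mm [-16.6   1.6  -0. ] turn 0.001 gap 0.0099 F [-0.   0.1  0.2] M [ 0.05  0.05 -0.01] t 13.25
tcp [ 0.4209 -0.2374  0.0476] left mm [-9.5  1.5  0.3] turn 0.001 gap 0.0102 F [ 3.5 -1.7 -6.2] M [-0.26 -0.07 -0.1 ] t 13.375
tcp [ 0.4219 -0.2373  0.0568] left mm [-16.4   4.9   0.4] turn 0.001 gap 0.0095 F [ 2.4 -0.9 -3.9] M [-0.14 -0.19 -0.11] t 13.5
```

```bash
python3 -m crank '[0,-16.2,5.2,0.3,0]' >/dev/null; python3 to.py 0.4336 -0.2378 0.0885;python3 -m crank '[0,-15.2,7.2,0,0]' >/dev/null; python3 to.py 0.4432 -0.2380 0.1022; python3 -m crank '[0,-13.7,9.7,0,0]' >/dev/null; python3 to.py 0.4550 -0.2381 0.1140
```

```text
tcp [ 0.4256 -0.2374  0.073 ] left mm [-15.4   8.2   0.3] turn 0.001 gap 0.0096 F [-1.1 -0.9 -5.7] M [-0.11  0.5  -0.09] t 13.625
tcp [ 0.4322 -0.2375  0.0893] left mm [-12.7  11.1   0.4] turn 0.0 gap 0.0096 F [ 1.1 -1.  -2. ] M [-0.11  0.01 -0.07] t 13.75
tcp [ 0.4416 -0.2378  0.1045] left mm [-9.3 13.6  0.1] turn -0.0 gap 0.01 F [ 2.4 -1.4 -7.9] M [-0.17 -0.   -0.09] t 13.875
```

```bash
python3 -m crank '[0,-9.3,13.6,0.2,0]' >/dev/null; python3 to.py 0.4687 -0.2383 0.1236;python3 -m crank '[0,-9,14,0,0]' >/dev/null; python3 to.py 0.4839 -0.2385 0.1307
```

```text
tcp [ 0.4528 -0.2386  0.1167] left mm [-6.8 16.  -0.5] turn -0.001 gap 0.0099 F [-18.4   0.8  15. ] M [0.16 3.21 0.01] t 14.0
tcp [ 0.466  -0.2389  0.128 ] left mm [-2.6 17.9 -0.7] turn -0.002 gap 0.0094 F [-0.6 -0.  -9.8] M [0.02 0.56 0.04] t 14.125
```

```bash
python3 - <<'E'
from h import *
im=manip.capture("scene"); c=im[185:265,320:410,::-1]
cv2.imwrite("pics/s8.png",cv2.resize(c,None,fx=7,fy=7,interpolation=cv2.INTER_CUBIC))
for th in ["bar_mid","service_plug","junction_box","lock_top"]: print(th,mark("scene",th))
print(tool()[0], proj("scene",[.4958,-.2384,0]),proj("scene",[.5138,-.2387,.066]))
a=cv2.imread("pics/scene0.png")
E
```

```text
bar_mid [(array([358.4, 218.8]), 0.66)]
service_plug [(array([367.68, 235.4 ]), 0.92)]
junction_box [(array([358.528, 254.32 ]), 0.82)]
lock_top []
[ 0.46783378 -0.23916653  0.12916817] [360.7869967  258.76793446] [366.61809883 241.24217901]
```

View pics/s8.png

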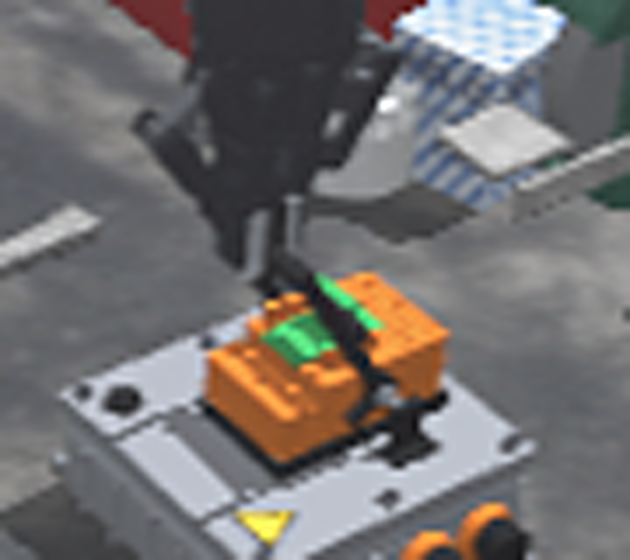

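```bash
python3 - <<'E'
from h import *
for hx in(.5138,.516):
  for a in range(40,76,5):
    X=[hx-.096*np.cos(np.radians(a)),-.2384,.09+.096*np.sin(np.radians(a))]; print(hx,a,np.round(X,4),proj("scene",X).round(1))
E
python3 to.py .5167 -.239 .1365
```

```text
0.5138 40 [ 0.4403 -0.2384  0.1517] [350.2 227.8]
0.5138 45 [ 0.4459 -0.2384  0.1579] [351.8 225.6]
0.5138 50 [ 0.4521 -0.2384  0.1635] [353.5 223.4]
0.5138 55 [ 0.4587 -0.2384  0.1686] [355.3 221.4]
0.5138 60 [ 0.4658 -0.2384  0.1731] [357.2 219.4]
0.5138 65 [ 0.4732 -0.2384  0.177 ] [359.2 217.6]
0.5138 70 [ 0.481  -0.2384  0.1802] [361.2 215.9]
0.5138 75 [ 0.489  -0.2384  0.1827] [363.3 214.4]
0.516 40 [ 0.4425 -0.2384  0.1517] [350.8 227.6]
0.516 45 [ 0.4481 -0.2384  0.1579] [352.4 225.3]
0.516 50 [ 0.4543 -0.2384  0.1635] [354.1 223.2]
0.516 55 [ 0.4609 -0.2384  0.1686] [355.9 221.1]
0.516 60 [ 0.468  -0.2384  0.1731] [357.8 219.2]
0.516 65 [ 0.4754 -0.2384  0.177 ] [359.7 217.3]
0.516 70 [ 0.4832 -0.2384  0.1802] [361.8 215.6]
0.516 75 [ 0.4912 -0.2384  0.1827] [363.8 214.1]
tcp [ 0.4678 -0.2392  0.1292] left mm [-6.8 48.9 -1. ] turn -0.001 gap 0.0096 F [-2.4  0.2  7.3] M [ 0.18  0.26 -0.02] t 14.375
```

The bail is up about 60° (bar at (358,219)). The box corners and triangle are where they were, to within a pixel. The bar has slid about 4 mm toward the tips, so I'll re-fit the arc.

```bash
python3 -m crank '[0,-4,7.5,0,0]' >/dev/null; python3 to.py 0.4834 -0.2387 0.1357;python3 -m crank '[0,-3,7.5,-0.5,0]' >/dev/null; python3 to.py 0.4915 -0.2387 0.1382
```

```text
tcp [ 0.4748 -0.2391  0.1333] left mm [-2.3  8.7 -0.5] turn -0.001 gap 0.0092 F [ -1.3   0.3 -11.3] M [-0.    0.71 -0.02] t 14.5
tcp [ 0.4821 -0.2388  0.1369] left mm [-1.2  9.4 -0.3] turn -0.001 gap 0.0095 F [-4.8  0.7 -1.9] M [-0.12  1.19 -0.  ] t 14.625
```

```bash
python3 -m crank '[0,-1.8,8,0,0]' >/dev/null; python3 to.py 0.4995 -0.2387 0.140;python3 -m crank '[0,-1,8,-0.3,0]' >/dev/null; python3 to.py 0.508 -0.2389 0.141;python3 -m crank '[0,-0.5,6,-0.3,0]' >/dev/null; python3 to.py 0.5162 -0.2389 0.1415
```

```text
tcp [ 0.4899 -0.2394  0.14  ] left mm [ 0.   9.5 -0.8] turn -0.002 gap 0.0094 F [-5.4 -0.   2.3] M [0.02 1.18 0.  ] t 14.75
tcp [ 0.498  -0.2394  0.1425] left mm [ 1.5 10.  -0.7] turn -0.002 gap 0.0093 F [-3.5  0.2  0.1] M [ 0.13  0.98 -0.02] t 14.875
tcp [ 0.5037 -0.2395  0.1435] left mm [ 2.1 12.5 -0.8] turn -0.003 gap 0.0096 F [-6.4 -0.3  8. ] M [-0.16  0.99  0.01] t 15.0
```

```bash
python3 -m crank '[0,-0.4,5,-0.5,0]' >/dev/null; python3 to.py 0.5162 -0.2389 0.144;python3 -m crank '[0,-0.2,4,-0.3,0]' >/dev/null; python3 to.py 0.5162 -0.2389 0.144;python3 -m crank '[0,0,3,-0.3,0]' >/dev/null; python3 to.py 0.5162 -0.2389 0.144
```

```text
tcp [ 0.509  -0.2394  0.1445] left mm [ 0.6  7.2 -0.7] turn -0.003 gap 0.0094 F [-4.8 -1.8  1.2] M [-0.23  1.15 -0.04] t 15.125
tcp [ 0.5126 -0.2395  0.1448] left mm [ 0.8  3.6 -0.7] turn -0.003 gap 0.0096 F [-5.6 -1.7  1.8] M [-0.2   1.68 -0.01] t 15.25
tcp [ 0.516  -0.2395  0.1453] left mm [ 1.3  0.1 -0.6] turn -0.004 gap 0.0092 F [-3.1 -0.5  3.8] M [-0.17  0.72  0.03] t 15.375
```

```bash
python3 -m crank '[0,0,2,-0.2,0]' >/dev/null; python3 to.py 0.5162 -0.2389 0.145;python3 -m crank '[0,0,1.5,0,0]' >/dev/null; python3 to.py 0.5162 -0.2389 0.145
```

```text
tcp [ 0.5172 -0.2396  0.1455] left mm [ 0.5 -1.1 -0.7] turn -0.004 gap 0.0094 F [-10.2   0.2   3.6] M [-0.13  2.03  0.01] t 15.5
tcp [ 0.5175 -0.2397  0.1456] left mm [ 0.6 -1.3 -0.8] turn -0.005 gap 0.0095 F [-10.8  -0.9   3.5] M [0.07 1.93 0.03] t 15.625
```

Fully upright at the stop. The bar has crept toward the fingertips on the way up, so I'll regrip deeper.

```bash
python3 -m crank '[0,0,-1,0,0,0.19,0,0,0,0,0.22,0,0,0,0,0.22,5,0,0.3,-0.002,0.22,5.5,0,0.3,-0.002]' >/dev/null; python3 to.py 0.517 -0.2389 0.136;python3 -m crank '[0.17,0,0,0,0]' >/dev/null; python3 to.py 0.517 -0.2389 0.136
```

```text
tcp [ 0.519  -0.2397  0.1347] left mm [-1.3 -2.  -0.8] turn 0.001 gap 0.0187 F [-0.9  0.6  0.7] M [ 0.03 -0.    0.01] t 16.25
tcp [ 0.5179 -0.2397  0.1338] left mm [-2.2 -0.9 -0.7] turn 0.001 gap 0.0148 F [-3.8  0.4 -0.5] M [ 0.    0.61 -0.02] t 16.375
```

```bash
python3 -m crank '[0.165,0,-1.2,0.5,0]' >/dev/null; python3 to.py 0.517 -0.2389 0.136;python3 -m crank '[0.145,0,0,0,0]' >/dev/null; python3 to.py 0.517 -0.2389 0.136;python3 -m crank '[0,0,0,0,0,0,0,0,0,0]' >/dev/null; python3 to.py 0.517 -0.2389 0.136
```

```text
tcp [ 0.5167 -0.24    0.1335] left mm [-2.5  0.3 -1.1] turn 0.001 gap 0.0141 F [-0.1 -0.3  1. ] M [ 0.04 -0.03 -0.03] t 16.5
tcp [ 0.5165 -0.2401  0.1336] left mm [-2.4  0.5 -1.2] turn 0.001 gap 0.0125 F [-3.5  0.6  0.7] M [-0.02  0.51 -0.06] t 16.625
tcp [ 0.5163 -0.2401  0.1339] left mm [-2.2  0.7 -1.2] turn 0.001 gap 0.01 F [-1.9  0.1  0.5] M [ 0.08  0.37 -0.06] t 16.875
```

```bash
python3 -m crank '[0,-1,0,0,0.1]' >/dev/null; python3 to.py 0.517 -0.2389 0.136;python3 -m crank '[0,-1,0,0,0.08]' >/dev/null; python3 to.py 0.517 -0.2389 0.136;python3 -m crank '[0,-1,0,0,-0.17]' >/dev/null; python3 to.py 0.517 -0.2389 0.136
```

```text
tcp [ 0.5161 -0.2398  0.1339] left mm [-2.1  0.7 -1. ] turn -0.101 gap 0.0101 F [-1.8  0.4 -5.2] M [0.02 0.37 0.24] t 17.0
tcp [ 0.5159 -0.2395  0.1339] left mm [-2.1  0.9 -0.8] turn -0.183 gap 0.0098 F [-2.5  1.2 -3. ] M [-0.02  0.53  0.37] t 17.125
tcp [ 0.5158 -0.2396  0.134 ] left mm [-2.   1.2 -0.7] turn -0.011 gap 0.0097 F [-1.3 -0.4 -3.4] M [-0.14  0.11 -0.19] t 17.25
```

```bash
python3 -m crank '[0,-2.3,0,0,-0.17]' >/dev/null; python3 to.py 0.517 -0.2389 0.136;python3 -m crank '[0,-2.4,0,0,0.17]' >/dev/null; python3 to.py 0.517 -0.2389 0.136;python3 -m crank '[0,-2.4,0,0,0.17]' >/dev/null; python3 to.py 0.517 -0.2389 0.136;python3 -m crank '[0,-2.4,0,0,-0.17]' >/dev/null; python3 to.py 0.517 -0.2389 0.136;python3 -m crank '[0,-2.4,0,0,-0.17]' >/dev/null; python3 to.py 0.517 -0.2389 0.136
```

```text
tcp [ 0.5157 -0.2393  0.1342] left mm [-1.8  1.3 -0.2] turn 0.164 gap 0.0103 F [ 0.3 -1.2 -9.5] M [-0.07 -0.17 -0.21] t 17.375
tcp [ 0.5156 -0.239   0.1343] left mm [-1.7  1.4 -0.1] turn -0.005 gap 0.0096 F [ 0.2 -0.6 -8.3] M [-0.16 -0.14  0.13] t 17.5
tcp [ 0.5154 -0.2387  0.1344] left mm [-1.6  1.6 -0.1] turn -0.18 gap 0.0103 F [-0.7 -0.9 -6.6] M [-0.23 -0.01  0.24] t 17.625
tcp [ 0.5154 -0.2385  0.1346] left mm [-1.4  1.6  0.3] turn -0.01 gap 0.0097 F [-0.2 -0.8 -6.8] M [-0.27 -0.17 -0.11] t 17.75
tcp [ 0.5155 -0.2384  0.1348] left mm [-1.2  1.4  0.7] turn 0.165 gap 0.0099 F [ 0.5 -2.  -7.3] M [-0.27 -0.24 -0.3 ] t 17.875
```

```bash
python3 -m crank '[0,-3.2,0,0.4,0.17]' >/dev/null; python3 to.py 0.517 -0.2389 0.136;python3 -m crank '[0,-3.2,0.2,0.4,0.17]' >/dev/null; python3 to.py 0.517 -0.2389 0.136;python3 -m crank '[0,-3.2,0.2,0.4,-0.17]' >/dev/null; python3 to.py 0.517 -0.2389 0.136;python3 -m crank '[0,-3.2,0.2,0.4,-0.17]' >/dev/null; python3 to.py 0.517 -0.2389 0.136
```

```text
tcp [ 0.5153 -0.2385  0.1351] left mm [-0.9  1.7  0.3] turn -0.004 gap 0.0097 F [  0.9  -1.6 -12.4] M [-0.39 -0.29  0.1 ] t 18.0
tcp [ 0.5153 -0.2387  0.1354] left mm [-0.6  1.7 -0.1] turn -0.179 gap 0.0099 F [ 0.9 -1.7 -9.4] M [-0.29 -0.06  0.23] t 18.125
tcp [ 0.5153 -0.2388  0.1357] left mm [-0.3  1.7  0. ] turn -0.009 gap 0.01 F [ 0.2 -0.9 -9. ] M [-0.34 -0.1  -0.09] t 18.25
tcp [ 0.5153 -0.2391  0.1361] left mm [0.  1.7 0.1] turn 0.166 gap 0.0099 F [  1.3  -1.4 -10.2] M [-0.29 -0.16 -0.2 ] t 18.375
```

```bash
python3 -m crank '[0,-3.2,0.2,0.3,0.17,0,-3.2,0.3,0.2,0.17,0,-3.2,0.3,0.2,-0.17,0,-3.2,0.3,0.2,-0.17]' >/dev/null; python3 to.py 0.517 -0.2389 0.136;python3 -m crank '[0,-3.2,0.2,0.2,0.17,0,-3.2,0.2,0.2,0.17,0,-3.2,0.2,0.2,-0.17,0,-3.2,0.2,0.2,-0.17]' >/dev/null; python3 to.py 0.517 -0.2389 0.136
```

```text
tcp [ 0.5155 -0.2392  0.1371] left mm [ 1.1  1.5 -0. ] turn 0.167 gap 0.0099 F [ 1.  -2.2 -9.4] M [-0.39 -0.22 -0.23] t 18.875
tcp [ 0.5169 -0.2394  0.1409] left mm [ 4.9  0.4 -0.4] turn 0.168 gap 0.0102 F [ 0.5 -1.1 -4.7] M [-0.4  -0.3  -0.05] t 19.375
```

```bash
python3 -m crank '[0,-2,0,0,0.168]' >/dev/null; python3 to.py 0.517 -0.2389 0.16;python3 -m crank '[0,-4,0,0,0]' >/dev/null; python3 to.py 0.517 -0.2389 0.16; python3 -m crank '[0,-4,0,0,0]' >/dev/null; python3 to.py 0.517 -0.2389 0.16
```

```text
tcp [ 0.5173 -0.2394  0.1417] left mm [-18.3  -1.1  -0.8] turn 0.001 gap 0.0099 F [ 0.6  0.  -3.5] M [ 0.02 -0.03  0.01] t 19.5
tcp [ 0.5176 -0.2392  0.1446] left mm [-15.4  -1.2  -0.5] turn 0.002 gap 0.01 F [-1.   0.4 -4. ] M [-0.02 -0.04  0.01] t 19.625
tcp [ 0.5179 -0.2391  0.1482] left mm [-11.7  -1.4  -0.4] turn 0.005 gap 0.0098 F [-0.9 -0.1 -3. ] M [-0.06 -0.04 -0.02] t 19.75
```

```bash
python3 -m crank '[0,-6,-0.3,0,0,0,-8,-0.3,0,0,0,-12,0,0,0]' >/dev/null; python3 to.py 0.5165 -0.2389 0.22;python3 -m crank '[0,-20,0,0,0,0,-25,0,0,0]' >/dev/null; python3 to.py 0.5165 -0.2389 0.22; python3 - <<'E'
from h import *
np.set_printoptions(precision=3,suppress=True)
im=manip.capture("scene"); c=im[150:280,290:430,::-1]
cv2.imwrite("pics/s9.png",cv2.resize(c,None,fx=5,fy=5,interpolation=cv2.INTER_CUBIC))
manip.capture("top")
b=mark("top","bar_mid"); 
for th in ["junction_box","service_plug","lockout_tray"]:
  t=mark("scene",th),mark("top",th); print(th,t); 
  if t[0] and t[1]: print(tri(t[0][0][0],t[1][0][0]))
r=manip.trace("top","lockout_tray")[0]; m=r["region"].astype(np.uint8); c=max(cv2.findContours(m,0,2)[0],key=cv2.contourArea)
bx=cv2.minAreaRect(c); P=np.array([atz("top",q,.045) for q in cv2.boxPoints(bx)]); print(P,P.mean(0))
E
```

```text
tcp [ 0.5184 -0.2394  0.1751] left mm [-44.7  -3.8  -1.4] turn 0.008 gap 0.01 F [ 0.2 -0.2 -3.5] M [-0.05 -0.06  0.04] t 20.125
tcp [ 0.52   -0.2402  0.2217] left mm [ 1.9 -3.5 -1.2] turn 0.009 gap 0.0103 F [-0.  -0.  -3.9] M [-0.08 -0.07  0.02] t 20.375
junction_box ([(array([357.888, 256.32 ]), 0.63)], [(array([384.192, 198.08 ]), 0.56), (array([392.192, 187.2  ]), 0.54)])
(array([ 0.487, -0.241,  0.017]), np.float64(0.01112233569100727))
service_plug ([(array([369.408, 225.   ]), 0.63), (array([368.896, 217.92 ]), 0.57)], [(array([388.8 , 189.52]), 0.77)])
(array([ 0.513, -0.245,  0.136]), np.float64(0.00020773516253290496))
lockout_tray ([(array([282.88, 191.4 ]), 0.95), (array([423.296, 304.48 ]), 0.71)], [(array([257.216, 200.88 ]), 0.96), (array([386.432, 197.08 ]), 0.33)])
(array([0.483, 0.247, 0.004]), np.float64(0.020979893189205272))
[[0.41  0.36  0.045]
 [0.584 0.352 0.045]
 [0.569 0.128 0.045]
 [0.396 0.138 0.045]] [0.49  0.244 0.045]
```

View pics/s9.png

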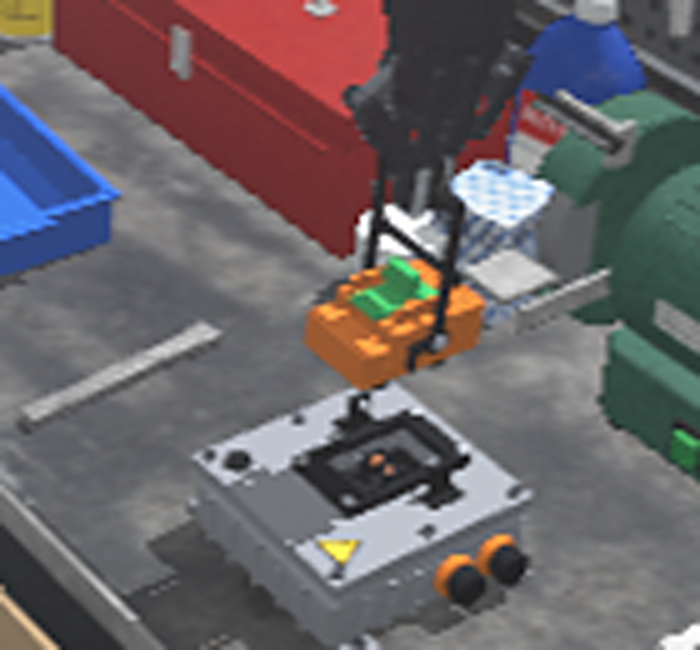

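The plug hangs level, the box is unmoved (triangle still at (358,260)) and its empty socket shows. Carrying it over to the tray.

```bash
python3 -m crank '[0,0,-1,-15,0,0,0,-2,-30,0,0,0,-2,-38,0,0,0,-2,-38,0,0,0,-2,-38,0]' >/dev/null; python3 to.py 0.49 .246 0.22; python3 -m crank '[0,0,-2,-40,0,0,0,-2,-40,0,0,0,-2,-40,0,0,0,-2,-40,0,0,0,-2,-35,0]' >/dev/null; python3 to.py 0.49 .246 0.22
```

```text
tcp [ 0.5106 -0.0749  0.2214] left mm [   9.8  -23.8 -320.5] turn 0.006 gap 0.0101 F [ 0.5 -0.3 -3.4] M [-0.08 -0.11  0.04] t 21.5
tcp [0.4987 0.1311 0.2267] left mm [  10.    -9.2 -114.6] turn 0.009 gap 0.01 F [-0.3 -0.  -3.9] M [-0.11 -0.11 -0.01] t 22.125
```

```bash
python3 -m crank '[0,0,-2,-38,0,0,0,-2,-38,0,0,5,-2,-25,0,0,5,-2,-12,0,0,0,0,0,0]' >/dev/null; python3 to.py 0.49 .246 0.0877; python3 -m crank '[0,25,0,0,0,0,30,0,0,0,0,20,0,0,0]' >/dev/null; python3 to.py 0.49 .246 0.0877
cat > f.py <<'E'
from h import *
np.set_printoptions(precision=3,suppress=True)
manip.capture("scene");manip.capture("top")
for th in ["foot","service_plug","lockout_tray","bar_mid"]:
  t=mark("scene",th),mark("top",th); print(th,t)
  if t[0] and t[1]: print(tri(t[0][0][0],t[1][0][0]))
E
python3 f.py
```

```text
tcp [0.4861 0.253  0.2195] left mm [131.2  10.3  10.4] turn 0.016 gap 0.0101 F [ 0.5 -0.6 -4.8] M [-0.11 -0.04  0.04] t 22.75
tcp [0.4839 0.2525 0.1458] left mm [57.6  8.6  8. ] turn 0.013 gap 0.0101 F [-0.8  0.2 -3.8] M [-0.07 -0.09 -0.03] t 23.125
foot ([(array([277.696, 178.68 ]), 0.82), (array([276.8 , 171.92]), 0.7)], [])
service_plug ([(array([275.392, 174.4  ]), 0.93)], [(array([254.272, 202.32 ]), 0.7)])
(array([0.464, 0.251, 0.088]), np.float64(0.004071900334604917))
lockout_tray ([(array([285.184, 188.32 ]), 0.64)], [(array([259.52, 199.68]), 0.74)])
(array([0.487, 0.235, 0.024]), np.float64(0.02165168421033139))
bar_mid ([(array([279.68, 149.2 ]), 0.56)], [])
```

```bash
python3 -m crank '[0,20,3,3,0,0,18,3,3,0,0,8,0,0,0,0,0,0,0,0]' >/dev/null; python3 to.py 0.49 .246 0.0877; python3 -m crank '[0,3,0,0,0]' >/dev/null; python3 to.py 0.49 .246 0.0877;  python3 -m crank '[0,3,0,0,0]' >/dev/null; python3 to.py 0.49 .246 0.0877
```

```text
tcp [0.4883 0.2485 0.0969] left mm [9.  2.1 2.7] turn 0.014 gap 0.01 F [-0.3  0.5 -4.4] M [-0.05 -0.1  -0.02] t 24.125
tcp [0.4884 0.2487 0.0942] left mm [6.3 1.9 2.8] turn 0.014 gap 0.0098 F [-0.8  0.2 -4.2] M [-0.06 -0.09 -0.02] t 24.25
tcp [0.4884 0.2489 0.0914] left mm [3.5 1.8 3. ] turn 0.014 gap 0.01 F [-0.1 -0.2 -4. ] M [-0.05 -0.1   0.01] t 24.375
```

```bash
for i in 1; do python3 -m crank '[0,2,0,0,0]' >/dev/null; python3 to.py 0.49 .246 0.0877; done; python3 -m crank '[0,1.5,0,0,0]' >/dev/null; python3 to.py 0.49 .246 0.0877;  python3 -m crank '[0,1,0,0,0]' >/dev/null; python3 to.py 0.49 .246 0.0877
```

```text
tcp [0.4884 0.2491 0.0896] left mm [1.7 1.6 3.1] turn 0.015 gap 0.0097 F [-0.7  0.1 -4.1] M [-0.06 -0.02  0.03] t 24.5
tcp [0.4886 0.2494 0.0889] left mm [1.  1.5 3.4] turn 0.015 gap 0.01 F [-1.9  0.   1.4] M [-0.04  0.23  0.04] t 24.625
tcp [0.4888 0.2497 0.0889] left mm [1.1 1.2 3.7] turn 0.015 gap 0.0099 F [-0.9 -0.2  1.5] M [-0.11  0.25  0.03] t 24.75
```

```bash
python3 -m crank '[0.13,0,0,0,0,0.16,0,0,0,0,0.2,0,0,0,0]' >/dev/null; python3 to.py 0.49 .246 0.0877; python3 -m crank '[0.28,0,0,0,0,0.28,0,0,0,0,0.28,-8,0,0,0,0.28,-10,0,0,0,0.28,-15,0,0,0]' >/dev/null; python3 to.py 0.49 .246 0.0877; python3 -m crank '[0.28,-40,0,0,0,0.28,-40,0,0,0,0.28,-40,0,0,0,0.28,0,0,62,0,0.28,0,0,62,0]' >/dev/null; python3 - <<'E'
from h import *
im=manip.capture("scene"); c=im[120:270,230:420,::-1]
cv2.imwrite("pics/s10.png",cv2.resize(c,None,fx=4,fy=4,interpolation=cv2.INTER_CUBIC))
E
python3 f.py;python3 to.py 0.49 .246 0.0877
```

```text
tcp [0.4891 0.25   0.0897] left mm [1.8 1.  4. ] turn 0.015 gap 0.0171 F [-1.8 -0.4 -0.4] M [ 0.06  0.12 -0.02] t 25.125
tcp [0.4906 0.2487 0.1244] left mm [36.6  0.8  3.8] turn 0.015 gap 0.024 F [ 0.5 -0.7 -0.6] M [-0.07 -0.02  0.02] t 25.75
foot ([(array([279.616, 189.52 ]), 0.78)], [(array([253.824, 196.92 ]), 0.27)])
(array([0.491, 0.266, 0.   ]), np.float64(0.001948099316383706))
service_plug ([(array([277.312, 186.68 ]), 0.6)], [(array([258.624, 197.52 ]), 0.63)])
(array([0.479, 0.248, 0.028]), np.float64(0.014357042389333403))
lockout_tray ([(array([282.816, 190.68 ]), 0.97)], [(array([256.192, 199.   ]), 0.65)])
(array([0.489, 0.253, 0.002]), np.float64(0.016666302265375084))
bar_mid ([], [(array([251.968, 195.   ]), 0.53), (array([326.784, 206.2  ]), 0.17)])
tcp [0.4955 0.1239 0.25  ] left mm [ 166.     0.4 -117.1] turn 0.022 gap 0.0238 F [ 0.4  0.2 -0. ] M [0.04 0.01 0.01] t 26.925
```

View pics/s10.png

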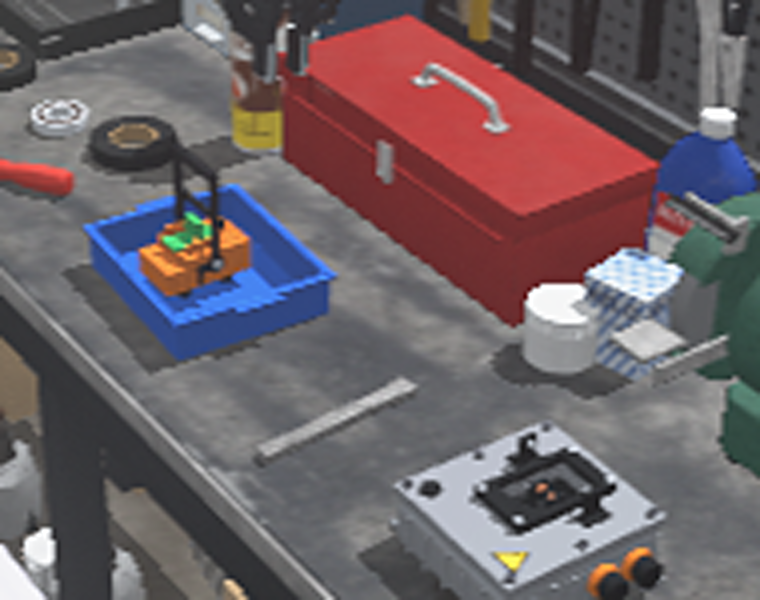

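The plug stands upright in the tray (about (279,183)) with its bail up. The chisel and box are in place and the gripper is clear. Handing in.

```bash
python3 -c "
from plant import manip
print(manip.close_job())"
```

```text
the job is handed in; nothing more can be done
None
```

The orange service plug is out of the junction box and standing upright in the blue lockout tray. I handed the job in at about 27 s of the 72 s allowed. I pressed the green lock down and slid it about 14 mm back to its stop. Then I swung the bail up to its stop, twisted the plug loose under a pull of about 7–12 N, and carried it over without dropping it.

**Last checks:** The final picture shows the plug upright with its bail up, the chisel where it was, and the gripper clear with no wrist force. The box showed no movement beyond about a pixel (roughly 3 mm) after the bail swing or once the plug was out. The ratchet and code reader were not in the final picture; no move went near them.

**What disagreed or went less cleanly:**
- **TCP reading:** the real fingertips are about 34 mm behind the reported TCP. My first grasp at the lock closed on air above it. I measured the offset with a light touch of about 3 N on the rib's top and allowed for it from then on.
- **Bail swing:** one reading showed about 18 N sideways and 15 N vertical, above the roughly 11 N at which the box slides. The sideways force was also about 10–11 N at the upright stop. A shift of a few millimetres can't be ruled out from the pictures.
- **Bar in the fingers:** the bar crept several millimetres toward the fingertips while the bail swung up, so I took a deeper grip before pulling.
- **Vision marks:** at the end the two cameras' marks for the plug's origin differed by 14 mm. The foot marks agreed to 2 mm and put the foot at (0.491, 0.266), height 0.000. The arm's own position at release was (0.489, 0.250); both lie well inside the tray.

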